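Seat the reagent disc and shut the reader tray

TASK

The orange reagent disc has been left lying on the deck of the reader's open tray, beside its round seat. Without picking it up, nudge the disc along the deck with your fingertips until it drops into the seat and lies flat and flush there, and only then push the teal tray front until the tray is fully shut with the disc in it. Leave the tube rack, the bottle and the specimen cup where they stand.

Things in the scene. Friction and masses are not known exactly. Their poses are not given: they have to be found in the camera images.
- disc_center (a point): Centre of the loose orange reagent disc (64 mm diameter, 10 mm thick, about 50 g, white hub and a ring of 12 dark red dots on top), half-way up its thickness; z axis = disc's axis, up. It starts flat on the tray's deck, so this point starts 41 mm above the table; seated flush it is 31 mm above the table.
- seat (a point): Centre of the mouth of the round seat (recess 68 mm diameter, 10 mm deep, sharp rim) in the light grey tray, level with the deck. Moves with the tray. x axis = direction in which the tray slides shut, z up. The deck is level, 36 mm above the table, reaches in x from 130 mm before this point to 50 mm after it, in y 65 mm either side; no raised edges, so a disc can be pushed off.
- front (a point): Centre of the outer face of the teal tray front, a flat upright plate 150 mm wide (along y), 10 mm thick, from 6 mm to 36 mm above the table (its top is level with the deck; this point is 21 mm above the table). Same axes as the seat: push it along +x to shut the tray. The outer side is free.
- tray (a joint): How far the tray has been pushed in, m: 0 fully out, 0.18 fully shut (hard stop). It stays where it is left; sliding takes about 3.5 N, a little more when faster.
- reader: White disc reader fixed to the table, origin on the table under the middle of its front face; x axis = direction in which the tray slides shut (into the housing), z up. Housing 170 mm wide (y), 260 mm deep (x): the first 110 mm has a low roof 50 mm high, the rest is 135 mm high. The roof's underside is 5 mm above the deck, so only a flush disc goes in.
- rack: Loose blue tube rack with 8 capped tubes, 100 x 46 mm, 88 mm high, origin under its middle. Bystander.
- reagent: Loose white reagent bottle, 44 mm diameter, 85 mm high, origin under its middle. Bystander.
- cup: Loose specimen cup with red lid, 56 mm diameter, 60 mm high, origin under its middle. Bystander.
Things that resemble listed ones, but are neither listed nor needed, are in the scene too. Of the things like the part that bears disc_center, leave any that is blue; of the rest the larger one is meant.

How it is judged:
By the outcome, as a careful person would: the job done as asked, in the order asked, and still so for the second after the job is handed in, with the robot touching nothing.
It also fails if it takes over 48 s, if anything falls off the work surface, if the arm or the gripper's body presses on something with over 40 N, if the wrist force passes 120 N, or if a joint passes its speed limit or range.

ROBOT

A 7-joint arm with a two-finger parallel gripper is mounted at the origin on the work surface. World frame = base frame: x ahead of the robot, y to its left, z up, the work surface at z = 0. Lengths are in m, angles in rad, forces in N, time in s.
With the tool pointing down it reaches from about 0.4 to 0.85 m from the base axis. Payload 10.4 kg.
Tool frame: the origin (TCP) lies at the very end of the fingers, on their centre line; the grasp point (between the pads) lies 19 mm behind it; z points along the fingers, y is the line along which they close (so a half turn about z gives the same grasp; the last joint's range is limited). The gripper opens to 85 mm and grips with 20 to 120 N. Pads are 22 mm wide; open, the fingers measure 114 mm over their backs; the gripper's body (76 mm by 85 mm) begins 54 mm behind the grasp point. The pads swing forward as they close: fully open they stand 13 mm farther back than shut.
Start: joints at [1.22, 0.332, -0.065, 1.46, 0.022, 1.35, -0.088], TCP at [0.201, -0.592, 0.231] pointing down, gripper open.
Joint ranges: [-2.6, 2.6], [-0.5, 2.12], [-1.47, 1.34], [0.16, 2.42], [-1.27, 4.41], [0.06, 2.06], [-2.6, 2.6]. Speed limits (rad/s): [2.22, 2.22, 2.79, 2.79, 3.14, 3.14, 3.14].

INTERFACE

Orientations are given as [roll, pitch, yaw] about the fixed x, y, z axes, in that order (R = Rz(yaw) Ry(pitch) Rx(roll)).
In Python, from workcell import env, eyes gives the robot as it stands.
- The arm moves only by the tool send_rows, never from a script. Its argument "deltas" is a list of rows, each a list of 7 numbers: the closure, from 0 (fully open) to 1 (shut), then the shift along the world's x, y, z in m, then the turn, a rotation vector about the world's x, y, z in degrees. In form: [[jaw, x, y, z, ax, ay, az], ...]. A call has 1 to 10 rows; each row is the pose to reach, as a shift and turn from the pose commanded when the call began; what a row does not reach only later rows make up. A row lasts 1/12 s, in which the tool goes at most 41.7 mm and 7.16 degrees, less where a joint would pass 70% of its speed; a pose out of reach is approached as far as the arm can. A call with a gripper value outside its range is refused whole. The fingers move at their own pace and stop on an object; "newtons" is the grip in N (left out, the last holds). Time passes only in rows, so rows that repeat a pose let the fingers close. It gives the time, the measured TCP pose, the force, the opening and the grip force at its end, in the units of the state.
- env.get_state(): the state, without advancing time (a new reading comes with each control period).
- eyes.camera(name): name is "side" or "top"; returns a dict with "frame" (480x640x3 uint8, red, green, blue), "vfov" (degrees; the focal length in pixels is half the picture's height over the tangent of half this angle, whatever the lens; pixels are square), "cx", "cy" (the principal point, pixels), "R" (3x3) and "t" (3): a world point X has camera coordinates R X + t. Camera axes: x right, y down, z forward; pixel columns grow to the right and rows downward; lengths in m; the calibration is good to about 2 mm. A picture is of the moment at which its call begins. There is no depth.
- env.finish_job(): hands the job in; it is judged then, once.
The state is a dict: "t": time; "qpos": joint angles; "dq": joint speeds; "effort": joint torques, N m; "tool_pos": TCP position; "eef_rot": TCP orientation; "contact_force": force on the tool from outside, world axes, zero at the start; "wrist_torque": the same for the moment, N m; "finger_gap": finger opening in m; "gripper_force": force on a finger pad.
Only numpy, scipy, OpenCV 4.12 (cv2) and the standard library are available. Lean on these libraries where they do the work, as an engineer would, in place of code of your own. Each camera call takes 0.05 s, during which the arm holds its last target. There are 200 camera calls.

## Working session

There is one attempt and no reset: what is moved stays moved. The work goes in short steps, Python scripts to look and compute and a tool call to move; the robot and the scene stay as the last step left them, time stands still between calls to the robot, and variables do not carry over. Pictures are saved under pics/ and viewed, at most 10 in all, crops included, and the job is handed in when it is done.

Besides the shell and the picture viewer there is one more tool, called after "Emit:" by a JSON object that holds its "method" and its "body", one argument or row to a line. send_rows: Moves the arm, as the interface text tells. Its arguments: {"type":"object","properties":{"deltas":{"type":"array"},"newtons":{"type":"number"}},"required":["deltas"]}

```bash
mkdir -p pics
cat > h.py <<'E'
import numpy as np, cv2
from workcell import env, eyes
def snap(name,fn=None):
    c=eyes.camera(name)
    if fn: cv2.imwrite('pics/'+fn,cv2.cvtColor(c['frame'],cv2.COLOR_RGB2BGR))
    return c
def ray(c,u,v,z):
    f=240/np.tan(np.radians(c['vfov'])/2)
    d=c['R'].T@np.array([(u-c['cx'])/f,(v-c['cy'])/f,1]); o=-c['R'].T@c['t']
    return o+d*(z-o[2])/d[2]
def proj(c,X):
    f=240/np.tan(np.radians(c['vfov'])/2)
    p=c['R']@np.array(X)+c['t']; return np.array([c['cx']+f*p[0]/p[2],c['cy']+f*p[1]/p[2]])
E
python3 - <<'E'
from h import *
for n in('top','side'):
    c=snap(n,n+'0.png'); print(n,c['vfov'],c['cx'],c['cy'],-c['R'].T@c['t'],c['R'].round(3).tolist(),{k for k in c})
s=env.get_state();print(s['t'],s['tool_pos'],s['eef_rot'],s['finger_gap'])
E
```

```text
top 53.03846486731333 318.7008756386332 242.96797446399074 [0.38255574 0.19285882 0.77883007] [[0.001, -1.0, 0.006], [-0.988, -0.002, -0.153], [0.153, -0.006, -0.988]] {'vfov', 't', 'R', 'frame', 'cy', 'cx'}
side 50.69538731094801 317.71489420388986 237.64671491140996 [0.38701246 0.83102304 0.64820898] [[-0.988, -0.154, -0.012], [-0.092, 0.652, -0.753], [0.124, -0.743, -0.658]] {'vfov', 't', 'R', 'frame', 'cy', 'cx'}
0.1 [ 0.20112022 -0.5914005   0.2306222 ] [-3.14033116e+00  5.80749001e-05  3.27852736e-01] 0.08511915095723635
```

View pics/top0.png

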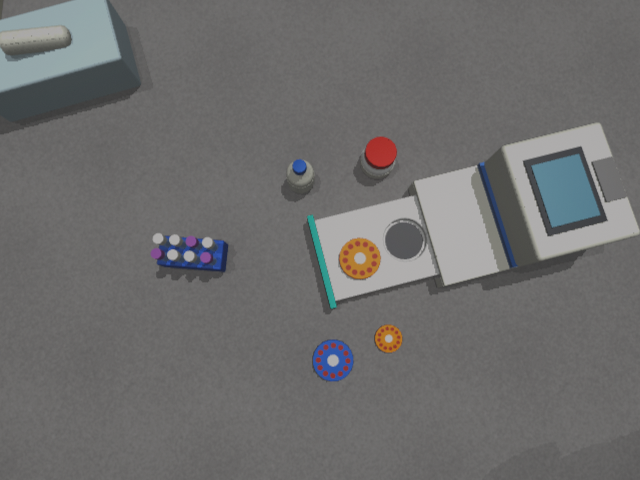

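View pics/side0.png

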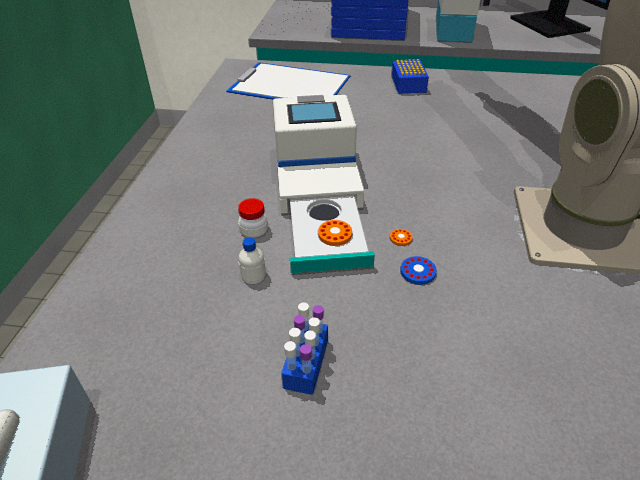

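The top picture shows the disc at about (360,258), the seat at (404,240), and the teal front running from (311,218) to (333,306). The reader is to the right (world -y). The small orange disc at (389,339) and the blue disc at (333,360) are decoys.

```bash
cat >> h.py <<'E'
def blobs(c,lo,hi,win):
    hsv=cv2.cvtColor(c['frame'],cv2.COLOR_RGB2HSV); m=cv2.inRange(hsv,lo,hi)
    w=np.zeros_like(m); x0,y0,x1,y1=win; w[y0:y1,x0:x1]=255; return m&w
def fit(m):
    cs,_=cv2.findContours(m,cv2.RETR_EXTERNAL,cv2.CHAIN_APPROX_NONE); k=max(cs,key=cv2.contourArea)
    return cv2.fitEllipse(cv2.convexHull(k)),k
def disc(c,win,z=0.046):
    e,k=fit(blobs(c,(5,150,120),(22,255,255),win)); return ray(c,*e[0],z),e
E
python3 - <<'E'
from h import *
t=snap('top');s=snap('side')
print('disc top',disc(t,(300,200,440,310)),'side',disc(s,(290,205,375,250)))
for c,w in((t,(380,205,430,270)),(s,(300,195,350,222))):
    g=cv2.cvtColor(c['frame'],cv2.COLOR_RGB2GRAY); 
    m=np.zeros_like(g);x0,y0,x1,y1=w;m[y0:y1,x0:x1]=(g[y0:y1,x0:x1]<110)*255
    e,_=fit(m);print('seat',e,ray(c,*e[0],.036),ray(c,*e[0],.026))
for c,w in((t,(290,200,350,320)),(s,(280,240,380,280))):
    m=blobs(c,(78,120,50),(98,255,255),w); k=fit(m)[1]
    b=cv2.boxPoints(cv2.minAreaRect(k)); print('front',[(p.round(1).tolist(),ray(c,*p,.036).round(4).tolist()) for p in b])
# tall things, approx
for n,u,v,z in(('rackA',158,239,.088),('rackB',206,258,.088),('bottle',300,167,.085),('cup',381,151,.06),('readerL',416,183,.05),('readerR',441,285,.05),('wallL',481,165,.05),('wallR',512,263,.05)):
    print(n,ray(t,u,v,z).round(3))
E
```

```text
disc top (array([0.47208252, 0.12608204, 0.046     ]), ((359.3638916015625, 258.3662109375), (39.99239730834961, 40.3928108215332), 90.37370300292969)) side (array([0.47168234, 0.13285608, 0.046     ]), ((334.64208984375, 232.29855346679688), (25.649051666259766, 34.127105712890625), 89.2878189086914))
seat ((403.7584533691406, 240.10635375976562), (36.39131164550781, 37.112030029296875), 108.84841918945312) [0.502208   0.05526471 0.036     ] [0.50381876 0.05341242 0.026     ]
seat ((323.8592834472656, 211.96737670898438), (16.186954498291016, 28.656049728393555), 88.52397918701172) [0.50171067 0.06381127 0.036     ] [0.50358418 0.05127941 0.026     ]
front [([306.1000061035156, 216.0], [0.5404, 0.2084, 0.036]), ([312.20001220703125, 214.39999389648438], [0.543, 0.1988, 0.036]), ([336.5, 306.79998779296875], [0.3985, 0.1611, 0.036]), ([330.3999938964844, 308.3999938964844], [0.3961, 0.1705, 0.036])]
front [([289.70001220703125, 257.6000061035156], [0.5424, 0.2002, 0.036]), ([373.79998779296875, 251.1999969482422], [0.3976, 0.1627, 0.036]), ([375.0, 266.5], [0.3928, 0.2012, 0.036]), ([290.8999938964844, 272.8999938964844], [0.5331, 0.237, 0.036])]
rackA [0.495 0.422 0.088]
rackB [0.467 0.352 0.088]
bottle [0.605 0.217 0.085]
cup [0.639 0.092 0.06 ]
readerL [0.591 0.036 0.05 ]
readerR [0.431 0.003 0.05 ]
wallL [ 0.62  -0.067  0.05 ]
wallR [ 0.465 -0.107  0.05 ]
```

Run:
```python
from h import *
c=snap('top');f=c['frame'][190:320,290:450]
cv2.imwrite('pics/crop0.png',cv2.cvtColor(cv2.resize(f,None,fx=4.5,fy=4.5,interpolation=cv2.INTER_CUBIC),cv2.COLOR_RGB2BGR))
```

```text
(no output)
```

View pics/crop0.png

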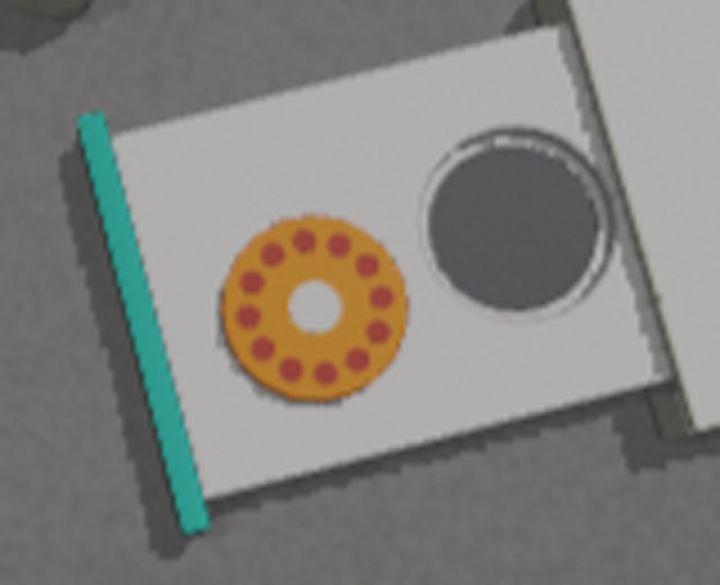

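The crop puts the disc hub at about pixel (360,258) and the seat rim centre at about (404.7,240). That gives disc (0.4725,0.1255), seat (0.503,0.0535), slide direction (0.2525,-0.968) and push direction (0.39,-0.92). I'll approach behind the disc with the fingers half open, at yaw ≈113°.

Emit:
{"method": "send_rows", "body": {
  "deltas": [
    [0.5, 0.15, 0.13, 0.03, 0, 0, 40],
    [0.5, 0.28, 0.34, 0.03, 0, 0, 60],
    [0.5, 0.28, 0.34, 0.03, 0, 0, 60],
    [0.5, 0.28, 0.34, 0.03, 0, 0, 60],
    [0.5, 0.28, 0.34, 0.03, 0, 0, 60],
    [0.5, 0.28, 0.34, 0.03, 0, 0, 60],
    [0.5, 0.28, 0.34, 0.03, 0, 0, 60],
    [0.5, 0.28, 0.34, 0.03, 0, 0, 60],
    [0.5, 0.28, 0.34, 0.03, 0, 0, 60],
    [0.5, 0.28, 0.34, 0.03, 0, 0, 60]
  ]
}}

```text
t: 1.08
tool_pos: [0.4662, -0.27, 0.2602]
eef_rot: [3.141, 0.0, 1.378]
contact_force: [0.7, -0.3, 0.3]
finger_gap: 0.0431
gripper_force: 0.0
```

Emit:
{"method": "send_rows", "body": {
  "deltas": [
    [0.5, -0.032, 0.432, 0, 0, 0, 34],
    [0.5, -0.032, 0.432, 0, 0, 0, 34],
    [0.5, -0.032, 0.432, 0, 0, 0, 34],
    [0.5, -0.032, 0.432, 0, 0, 0, 34],
    [0.5, -0.032, 0.432, 0, 0, 0, 34],
    [0.5, -0.032, 0.432, 0, 0, 0, 34],
    [0.5, -0.032, 0.432, 0, 0, 0, 34],
    [0.5, -0.032, 0.432, 0, 0, 0, 34],
    [0.5, -0.032, 0.432, 0, 0, 0, 34],
    [0.5, -0.032, 0.432, 0, 0, 0, 34]
  ]
}}

```text
t: 1.92
tool_pos: [0.4339, 0.1457, 0.2601]
eef_rot: [3.141, 0.001, 1.968]
contact_force: [1.2, -1.4, 0.7]
finger_gap: 0.0426
gripper_force: 0.0
```

Emit:
{"method": "send_rows", "body": {
  "deltas": [
    [0.5, -0.0, 0.0, 0, 0, 0, 0],
    [0.5, -0.0, 0.0, 0, 0, 0, 0],
    [0.5, -0.0, 0.0, 0, 0, 0, 0]
  ]
}}

```text
t: 2.17
tool_pos: [0.4346, 0.1433, 0.2597]
eef_rot: [-3.141, 0.0, 1.968]
contact_force: [0.3, -0.6, 0.3]
finger_gap: 0.0429
gripper_force: 0.0
```

Run:
```python
from h import *
s=env.get_state();print(s['t'],s['tool_pos'],s['eef_rot'],s['finger_gap'])
```

```text
2.1667 [0.43456495 0.14329838 0.25968294] [-3.14127464e+00  2.64687480e-04  1.96848136e+00] 0.04290861189856208
```

Emit:
{"method": "send_rows", "body": {
  "deltas": [
    [0.5, 0.0145, 0.038, -0.03, 0, 0, 0],
    [0.5, 0.0145, 0.038, -0.07, 0, 0, 0],
    [0.5, 0.0145, 0.038, -0.11, 0, 0, 0],
    [0.5, 0.0145, 0.038, -0.15, 0, 0, 0],
    [0.5, 0.0145, 0.038, -0.18, 0, 0, 0],
    [0.5, 0.0145, 0.038, -0.2, 0, 0, 0],
    [0.5, 0.0145, 0.038, -0.212, 0, 0, 0],
    [0.5, 0.0145, 0.038, -0.2167, 0, 0, 0],
    [0.5, 0.0145, 0.038, -0.2167, 0, 0, 0],
    [0.5, 0.0145, 0.038, -0.2167, 0, 0, 0]
  ]
}}

```text
t: 3.0
tool_pos: [0.45, 0.1816, 0.0442]
eef_rot: [3.14, 0.0, 1.967]
contact_force: [0.0, 0.5, 0.6]
finger_gap: 0.0428
gripper_force: 0.0
```

Run:
```python
from h import *
c=snap('side');s=env.get_state();print(s['tool_pos'],s['contact_force'])
f=c['frame'][160:300,250:430]
cv2.imwrite('pics/crop1.png',cv2.cvtColor(cv2.resize(f,None,fx=4,fy=4,interpolation=cv2.INTER_CUBIC),cv2.COLOR_RGB2BGR))
```

```text
[0.45014833 0.18177348 0.04445129] [-0.71467259 -0.15906459  0.33179832]
```

View pics/crop1.png

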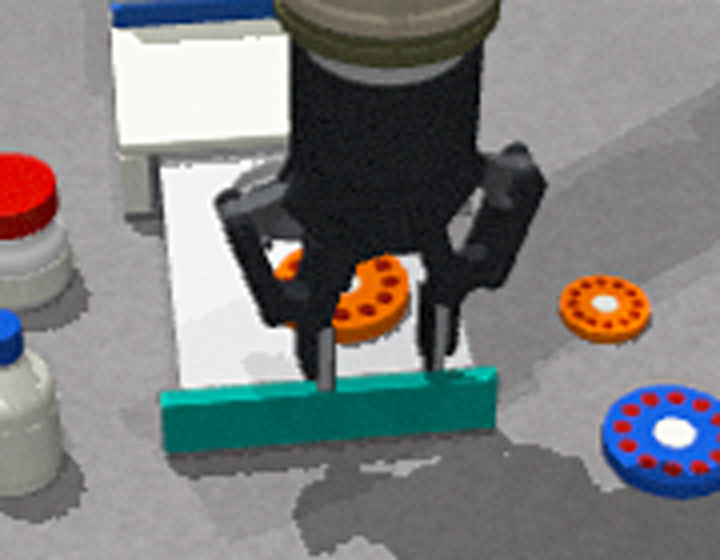

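The side crop shows both fingers behind the disc, with tips near (325,390) and (430,370) over the tray's front edge. I'll lower gently until they touch the deck.

Emit:
{"method": "send_rows", "body": {
  "deltas": [
    [0.5, 0, 0, -0.002, 0, 0, 0],
    [0.5, 0, 0, -0.004, 0, 0, 0],
    [0.5, 0, 0, -0.004, 0, 0, 0]
  ]
}}

```text
t: 3.3
tool_pos: [0.4493, 0.1816, 0.0393]
eef_rot: [3.141, 0.0, 1.968]
contact_force: [0.6, 0.3, -0.1]
finger_gap: 0.043
gripper_force: 0.0
```

Emit:
{"method": "send_rows", "body": {
  "deltas": [
    [0.5, 0, 0, -0.002, 0, 0, 0],
    [0.5, 0, 0, -0.003, 0, 0, 0],
    [0.5, 0, 0, -0.003, 0, 0, 0]
  ]
}}

```text
t: 3.55
tool_pos: [0.4489, 0.1817, 0.0359]
eef_rot: [-3.141, -0.0, 1.968]
contact_force: [-0.8, -0.1, -0.0]
finger_gap: 0.0427
gripper_force: 0.0
```

Emit:
{"method": "send_rows", "body": {
  "deltas": [
    [0.5, 0, 0, -0.001, 0, 0, 0],
    [0.5, 0, 0, -0.0015, 0, 0, 0],
    [0.5, 0, 0, -0.0015, 0, 0, 0]
  ]
}}

```text
t: 3.8
tool_pos: [0.449, 0.1818, 0.0345]
eef_rot: [-3.141, -0.0, 1.968]
contact_force: [0.5, 0.3, -0.2]
finger_gap: 0.0428
gripper_force: 0.0
```

Emit:
{"method": "send_rows", "body": {
  "deltas": [
    [0.5, 0, 0, -0.001, 0, 0, 0],
    [0.5, 0, 0, -0.0015, 0, 0, 0],
    [0.5, 0, 0, -0.0015, 0, 0, 0]
  ]
}}

```text
t: 4.05
tool_pos: [0.4492, 0.1819, 0.0341]
eef_rot: [-3.141, 0.001, 1.968]
contact_force: [-5.2, -2.8, 16.5]
finger_gap: 0.0427
gripper_force: 8.3
```

Contact with the deck at z≈0.034. I'll raise 3.5 mm and push to just short of the seat.

Emit:
{"method": "send_rows", "body": {
  "deltas": [
    [0.5, 0, 0, 0.0035, 0, 0, 0],
    [0.5, 0.0035, -0.0085, 0.0035, 0, 0, 0],
    [0.5, 0.0075, -0.018, 0.0035, 0, 0, 0],
    [0.5, 0.0115, -0.0275, 0.0035, 0, 0, 0],
    [0.5, 0.0155, -0.037, 0.0035, 0, 0, 0],
    [0.5, 0.0195, -0.0465, 0.0035, 0, 0, 0],
    [0.5, 0.0235, -0.056, 0.0035, 0, 0, 0],
    [0.5, 0.0265, -0.0635, 0.0035, 0, 0, 0],
    [0.5, 0.0285, -0.068, 0.0035, 0, 0, 0],
    [0.5, 0.0285, -0.068, 0.0035, 0, 0, 0]
  ]
}}

```text
t: 4.88
tool_pos: [0.478, 0.1124, 0.0365]
eef_rot: [-3.141, 0.0, 1.967]
contact_force: [0.1, -0.8, 0.0]
finger_gap: 0.0425
gripper_force: 0.0
```

Run:
```python
from h import *
t=snap('top');s=snap('side');print(env.get_state()['tool_pos'])
print(disc(t,(300,200,440,310)),disc(s,(290,190,375,250)))
a=t['frame'][170:330,280:460];b=s['frame'][150:290,250:400]
a=cv2.resize(a,(400,356),interpolation=cv2.INTER_CUBIC);b=cv2.resize(b,(381,356),interpolation=cv2.INTER_CUBIC)
cv2.imwrite('pics/c2.png',cv2.cvtColor(np.hstack([a,b]),cv2.COLOR_RGB2BGR))
```

```text
[0.47750828 0.11392782 0.03660605]Traceback (most recent call last):
  File "<stdin>", line 3, in <module>
  File "h.py", line 21, in disc
    e,k=fit(blobs(c,(5,150,120),(22,255,255),win)); return ray(c,*e[0],z),e
        ~~~^^^^^^^^^^^^^^^^^^^^^^^^^^^^^^^^^^^^^^^
  File "h.py", line 18, in fit
    cs,_=cv2.findContours(m,cv2.RETR_EXTERNAL,cv2.CHAIN_APPROX_NONE); k=max(cs,key=cv2.contourArea)
                                                                        ~~~^^^^^^^^^^^^^^^^^^^^^^^^
ValueError: max() iterable argument is empty
```

```bash
cat >> h.py <<'E'
def both(fn):
    t=snap('top');s=snap('side')
    a=t['frame'][170:330,280:460];b=s['frame'][150:290,250:400]
    a=cv2.resize(a,(400,356),interpolation=cv2.INTER_CUBIC);b=cv2.resize(b,(381,356),interpolation=cv2.INTER_CUBIC)
    cv2.imwrite('pics/'+fn,cv2.cvtColor(np.hstack([a,b]),cv2.COLOR_RGB2BGR)); return t,s
E
python3 -c "
from h import *
both('c2.png')"
```

```text
(no output)
```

View pics/c2.png

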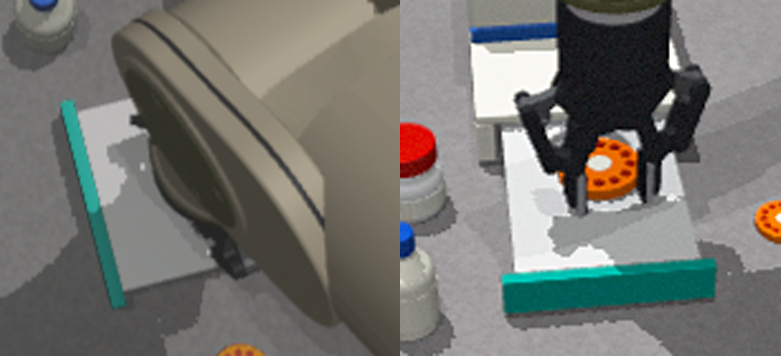

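The top view is blocked by the arm. The side view shows the disc cradled between both fingers, hub at side pixel ≈(329.5,213.7), not yet in the seat.

```bash
python3 -c "
from h import *
s=snap('side');print(ray(s,329.5,213.7,.046),env.get_state()['tool_pos'])
print(disc(s,(290,190,375,250)), proj(s,[.503,.0535,.046]),proj(s,[.503,.0535,.036]))"
```

```text
[0.48840962 0.08012923 0.046     ] [0.4773321  0.11435163 0.03663962]
(array([0.4817683 , 0.08726847, 0.046     ]), ((332.4585266113281, 216.32505798339844), (21.04581642150879, 25.813526153564453), 18.483335494995117)) [323.94718855 204.63262694] [323.96843665 208.68446205]
```

Emit:
{"method": "send_rows", "body": {
  "deltas": [
    [0.5, 0.003, -0.005, 0, 0, 0, 0],
    [0.5, 0.0055, -0.01, 0, 0, 0, 0],
    [0.5, 0.008, -0.015, 0, 0, 0, 0],
    [0.5, 0.0105, -0.0195, 0, 0, 0, 0],
    [0.5, 0.012, -0.0235, 0, 0, 0, 0],
    [0.5, 0.013, -0.027, 0, 0, 0, 0],
    [0.5, 0.013, -0.027, 0, 0, 0, 0]
  ]
}}

```text
t: 5.72
tool_pos: [0.4908, 0.0857, 0.0365]
eef_rot: [-3.141, 0.0, 1.967]
contact_force: [0.4, -0.5, -0.4]
finger_gap: 0.0429
gripper_force: 0.0
```

```bash
python3 -c "
from h import *
t,s=both('c3.png');print(env.get_state()['tool_pos'],env.get_state()['contact_force'])
print(disc(s,(290,180,375,250)))"
```

```text
[0.49050248 0.08664929 0.03657702] [-0.5705451   0.57252244  0.95450242]
(array([0.49534081, 0.06885182, 0.046     ]), ((326.73162841796875, 209.77777099609375), (21.24174690246582, 22.679704666137695), 86.56648254394531))
```

View pics/c3.png

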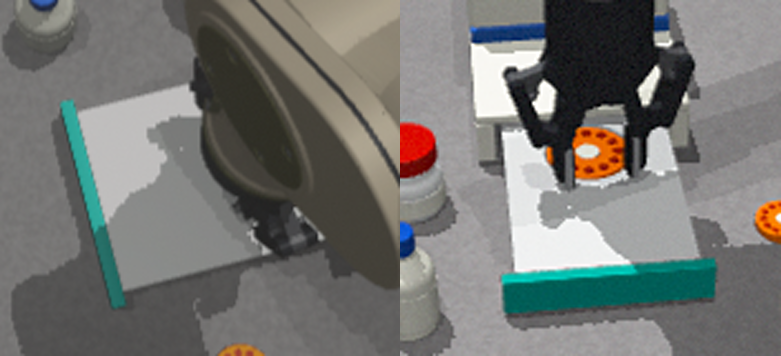

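The hub is now at side pixel ≈(324.0,209.8), close to the predicted seated position (324,208.7). I'll back off and check that it's flush.

Emit:
{"method": "send_rows", "body": {
  "deltas": [
    [0.5, -0.004, 0.009, 0, 0, 0, 0],
    [0.5, -0.008, 0.018, 0.01, 0, 0, 0],
    [0.7, -0.012, 0.04, 0.04, 0, 0, 0],
    [1, -0.02, 0.07, 0.08, 0, 0, -4],
    [1, -0.025, 0.1, 0.09, 0, 0, -8],
    [1, -0.029, 0.13, 0.09, 0, 0, -8],
    [1, -0.029, 0.135, 0.09, 0, 0, -8],
    [1, -0.029, 0.135, 0.09, 0, 0, -8]
  ]
}}

```text
t: 6.48
tool_pos: [0.4601, 0.2256, 0.1277]
eef_rot: [3.14, -0.001, 1.835]
contact_force: [-0.1, 0.1, 0.8]
finger_gap: 0.0002
gripper_force: 0.0
```

```bash
python3 -c "
from h import *
t=snap('top');s=snap('side');print(env.get_state()['tool_pos'],env.get_state()['finger_gap'])
for c,w in((t,(370,205,440,290)),(s,(290,180,375,250))):
    try:
        e=disc(c,w,.036)[1];print(e, ray(c,*e[0],.036),ray(c,*e[0],.046))
    except Exception as x: print(x)
a=t['frame'][190:300,340:450];b=s['frame'][180:260,280:380]
a=cv2.resize(a,(390,390),interpolation=cv2.INTER_CUBIC);b=cv2.resize(b,(400,320),interpolation=cv2.INTER_CUBIC);b=np.vstack([b,np.zeros((70,400,3),np.uint8)])
cv2.imwrite('pics/c4.png',cv2.cvtColor(np.hstack([a,b]),cv2.COLOR_RGB2BGR))"
```

```text
[0.46101184 0.22185073 0.12664838] 0.00010666986381463068
((417.5, 226.0), (2.2650985717773438, 10.661581993103027), 137.8553009033203) [0.52472847 0.03303073 0.036     ] [0.52281453 0.03518234 0.046     ]
((316.2809753417969, 214.15773010253906), (8.599928855895996, 21.679851531982422), 117.19754028320312) [0.51526929 0.07261304 0.036     ] [0.5131743  0.08500113 0.046     ]
```

View pics/c4.png

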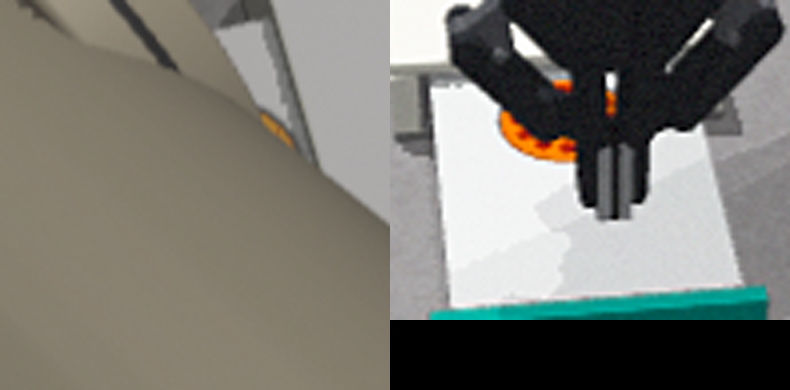

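Disc and seat are hidden by the arm in both views, so I'll move aside for a clear look.

Emit:
{"method": "send_rows", "body": {
  "deltas": [
    [1, 0, 0.02, 0.04, 0, 0, 0],
    [1, 0, 0.06, 0.08, 0, 0, 0],
    [1, 0, 0.1, 0.1, 0, 0, 0],
    [1, 0, 0.14, 0.1, 0, 0, 0],
    [1, 0, 0.18, 0.1, 0, 0, 0],
    [1, 0, 0.21, 0.1, 0, 0, 0],
    [1, 0, 0.21, 0.1, 0, 0, 0]
  ]
}}

```text
t: 7.17
tool_pos: [0.458, 0.4381, 0.2257]
eef_rot: [-3.139, -0.004, 1.836]
contact_force: [-1.9, 1.5, 0.9]
finger_gap: 0.0005
gripper_force: 0.0
```

```bash
python3 -c "
from h import *
t=snap('top');s=snap('side');print(env.get_state()['tool_pos'],env.get_state()['finger_gap'])
for c,w in((t,(370,205,440,290)),(s,(290,180,375,250))):
    try:
        e=disc(c,w,.036)[1];print(e, ray(c,*e[0],.036),ray(c,*e[0],.046))
    except Exception as x: print(x)
a=t['frame'][190:300,340:450];b=s['frame'][180:260,280:380]
a=cv2.resize(a,(390,390),interpolation=cv2.INTER_CUBIC);b=cv2.resize(b,(400,320),interpolation=cv2.INTER_CUBIC);b=np.vstack([b,np.zeros((70,400,3),np.uint8)])
cv2.imwrite('pics/c5.png',cv2.cvtColor(np.hstack([a,b]),cv2.COLOR_RGB2BGR))"
```

```text
[0.46052524 0.43282214 0.22563341] -8.224784964009388e-05
((404.1856994628906, 239.11354064941406), (39.37266159057617, 39.97504806518555), 126.36418151855469) [0.50378448 0.05455342 0.036     ] [0.5021525 0.0564153 0.046    ]
max() iterable argument is empty
```

View pics/c5.png

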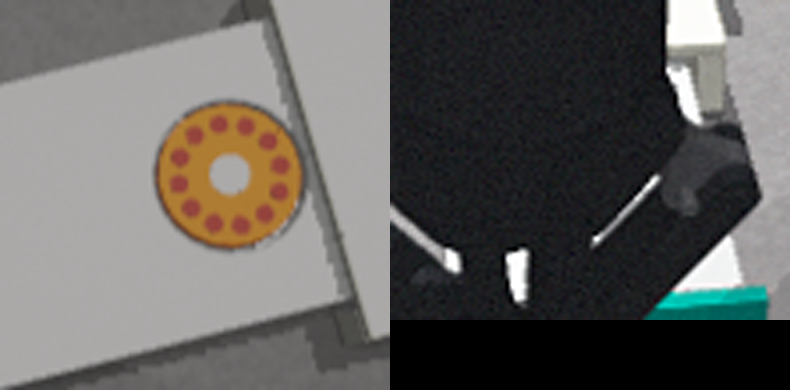

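The top crop shows the disc concentric in the seat with an even dark gap all round and no side wall or shadow, so it's seated flush. Next is the staging position in front of the teal plate.

Emit:
{"method": "send_rows", "body": {
  "deltas": [
    [1, 0, -0.04, 0, 0, 0, 0],
    [1, 0, -0.08, 0, 0, 0, 0],
    [1, 0, -0.12, 0, 0, 0, 0],
    [1, 0, -0.16, -0.03, 0, 0, 0],
    [1, 0, -0.195, -0.07, 0, 0, 0],
    [1, 0, -0.205, -0.11, 0, 0, 0],
    [1, 0, -0.205, -0.15, 0, 0, 0],
    [1, 0, -0.205, -0.185, 0, 0, 0],
    [1, 0, -0.205, -0.204, 0, 0, 0],
    [1, 0, -0.205, -0.204, 0, 0, 0]
  ]
}}

```text
t: 8.1
tool_pos: [0.4588, 0.2217, 0.0176]
eef_rot: [-3.133, 0.002, 1.825]
contact_force: [-1.1, -0.7, -0.4]
finger_gap: -0.0001
gripper_force: 0.0
```

Emit:
{"method": "send_rows", "body": {
  "deltas": [
    [1, 0, 0, 0, 0, 0, 0]
  ]
}}

```text
t: 8.18
tool_pos: [0.4612, 0.2247, 0.0224]
eef_rot: [-3.139, 0.001, 1.826]
contact_force: [-0.2, 0.3, 0.6]
finger_gap: 0.0001
gripper_force: 0.0
```

Emit:
{"method": "send_rows", "body": {
  "deltas": [
    [1, 0.002, -0.0077, 0, 0, 0, 0],
    [1, 0.0045, -0.0174, 0, 0, 0, 0],
    [1, 0.0063, -0.0242, 0, 0, 0, 0],
    [1, 0.0081, -0.031, 0, 0, 0, 0],
    [1, 0.0101, -0.0387, 0, 0, 0, 0],
    [1, 0.0124, -0.0474, 0, 0, 0, 0],
    [1, 0.0149, -0.0571, 0, 0, 0, 0],
    [1, 0.0174, -0.0668, 0, 0, 0, 0],
    [1, 0.02, -0.0764, 0, 0, 0, 0],
    [1, 0.0225, -0.0861, 0, 0, 0, 0]
  ]
}}

```text
t: 9.02
tool_pos: [0.4844, 0.1398, 0.0227]
eef_rot: [3.141, -0.0, 1.829]
contact_force: [-0.0, 5.2, 1.5]
finger_gap: -0.0001
gripper_force: 2.2
```

Emit:
{"method": "send_rows", "body": {
  "deltas": [
    [1, 0.003, -0.0116, 0, 0, 0, 0],
    [1, 0.0061, -0.0232, 0, 0, 0, 0],
    [1, 0.0091, -0.0348, 0, 0, 0, 0],
    [1, 0.0126, -0.0484, 0, 0, 0, 0],
    [1, 0.0162, -0.0619, 0, 0, 0, 0],
    [1, 0.0192, -0.0735, 0, 0, 0, 0],
    [1, 0.0222, -0.0851, 0, 0, 0, 0],
    [1, 0.0245, -0.0938, 0, 0, 0, 0],
    [1, 0.0263, -0.1006, 0, 0, 0, 0],
    [1, 0.0273, -0.1045, 0, 0, 0, 0]
  ]
}}

```text
t: 9.85
tool_pos: [0.51, 0.0398, 0.0224]
eef_rot: [-3.141, -0.006, 1.831]
contact_force: [-10.5, 27.5, 6.0]
finger_gap: -0.0002
gripper_force: 14.8
```

Emit:
{"method": "send_rows", "body": {
  "deltas": [
    [1, 0.0008, -0.003, 0, 0, 0, 0],
    [1, 0.0015, -0.006, 0, 0, 0, 0],
    [1, 0.0015, -0.006, 0, 0, 0, 0]
  ]
}}

```text
t: 10.1
tool_pos: [0.51, 0.0397, 0.0225]
eef_rot: [-3.141, -0.011, 1.837]
contact_force: [-12.4, 33.6, 8.5]
finger_gap: 0.0003
gripper_force: 18.1
```

The force rose to 35 N with the TCP stopped about 14 mm short of the predicted end, so I'll look before doing more.

Emit:
{"method": "send_rows", "body": {
  "deltas": [
    [1, -0.0025, 0.01, 0, 0, 0, 0],
    [1, -0.005, 0.02, 0, 0, 0, 0],
    [1, -0.01, 0.055, 0.03, 0, 0, 0],
    [1, -0.02, 0.09, 0.07, 0, 0, 0],
    [1, -0.03, 0.13, 0.11, 0, 0, 0],
    [1, -0.035, 0.17, 0.15, 0, 0, 0],
    [1, -0.04, 0.21, 0.18, 0, 0, 0],
    [1, -0.04, 0.25, 0.2, 0, 0, 0],
    [1, -0.04, 0.29, 0.2, 0, 0, 0],
    [1, -0.04, 0.29, 0.2, 0, 0, 0]
  ]
}}

```text
t: 10.93
tool_pos: [0.474, 0.3102, 0.2202]
eef_rot: [3.14, 0.002, 1.826]
contact_force: [0.8, 0.6, -0.3]
finger_gap: 0.0002
gripper_force: 0.0
```

```bash
python3 -c "
from h import *
t=snap('top');s=snap('side')
m=blobs(t,(78,120,50),(98,255,255),(290,150,470,320)); b=cv2.boxPoints(cv2.minAreaRect(fit(m)[1]))
print([(p.round(1).tolist(),ray(t,*p,.036).round(4).tolist()) for p in b])
a=t['frame'][120:300,380:640]; a=cv2.resize(a,(780,540),interpolation=cv2.INTER_CUBIC)
cv2.imwrite('pics/c6.png',cv2.cvtColor(a,cv2.COLOR_RGB2BGR))"
```

```text
[([406.70001220703125, 190.39999389648438], [0.5824, 0.0485, 0.036]), ([412.5, 188.6999969482422], [0.5852, 0.0392, 0.036]), ([434.3999938964844, 262.8999938964844], [0.4664, 0.0085, 0.036]), ([428.6000061035156, 264.6000061035156], [0.4637, 0.0176, 0.036])]
```

View pics/c6.png

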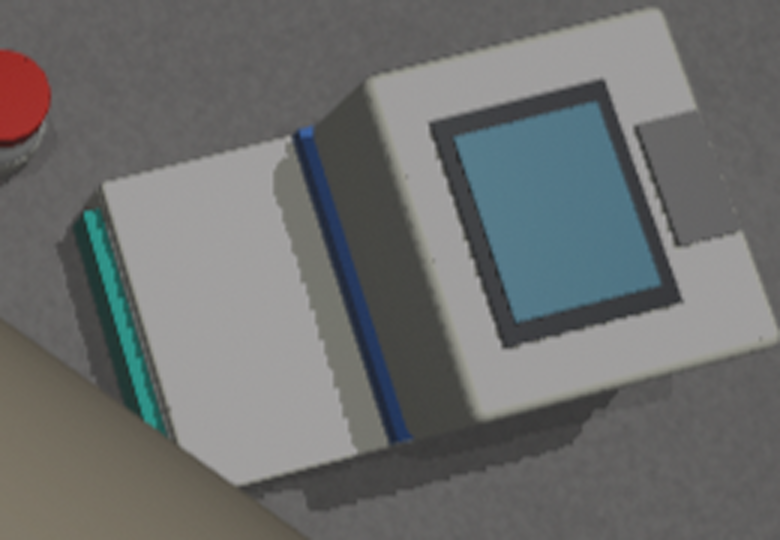

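The teal plate sits against the housing, and its travel measured in the top view is about 165 mm. The seat-to-housing distance at the start (~38 mm rather than 50) suggests the tray began about 12 mm in. I'll clear the arm and check the remaining gap.

Emit:
{"method": "send_rows", "body": {
  "deltas": [
    [1, -0.03, 0.02, 0.02, 0, 0, 0],
    [1, -0.07, 0.04, 0.04, 0, 0, 0],
    [1, -0.1, 0.06, 0.05, 0, 0, 0],
    [1, -0.14, 0.08, 0.05, 0, 0, 0],
    [1, -0.17, 0.1, 0.05, 0, 0, 0],
    [1, -0.2, 0.12, 0.05, 0, 0, 0],
    [1, -0.23, 0.13, 0.05, 0, 0, 0],
    [1, -0.23, 0.13, 0.05, 0, 0, 0]
  ]
}}

```text
t: 11.7
tool_pos: [0.2371, 0.4421, 0.2691]
eef_rot: [3.141, 0.0, 1.837]
contact_force: [-1.0, 0.5, 0.6]
finger_gap: 0.0
gripper_force: 0.0
```

```bash
python3 -c "
from h import *
t=snap('top');s=snap('side')
m=blobs(t,(78,120,50),(98,255,255),(290,150,470,320)); b=cv2.boxPoints(cv2.minAreaRect(fit(m)[1]))
print([(p.round(1).tolist(),ray(t,*p,.036).round(4).tolist()) for p in b])
a=t['frame'][160:310,390:470]; a=cv2.resize(a,(300,562),interpolation=cv2.INTER_CUBIC)
b=s['frame'][130:235,262:375]; b=cv2.resize(b,(490,455),interpolation=cv2.INTER_CUBIC);b=np.vstack([b,np.zeros((107,490,3),np.uint8)])
cv2.imwrite('pics/c7.png',cv2.cvtColor(np.hstack([a,b]),cv2.COLOR_RGB2BGR))"
```

```text
[([406.79998779296875, 190.3000030517578], [0.5824, 0.0482, 0.036]), ([412.79998779296875, 188.60000610351562], [0.5853, 0.0387, 0.036]), ([439.5, 280.0], [0.4398, 0.0016, 0.036]), ([433.5, 281.70001220703125], [0.4371, 0.0109, 0.036])]
```

View pics/c7.png

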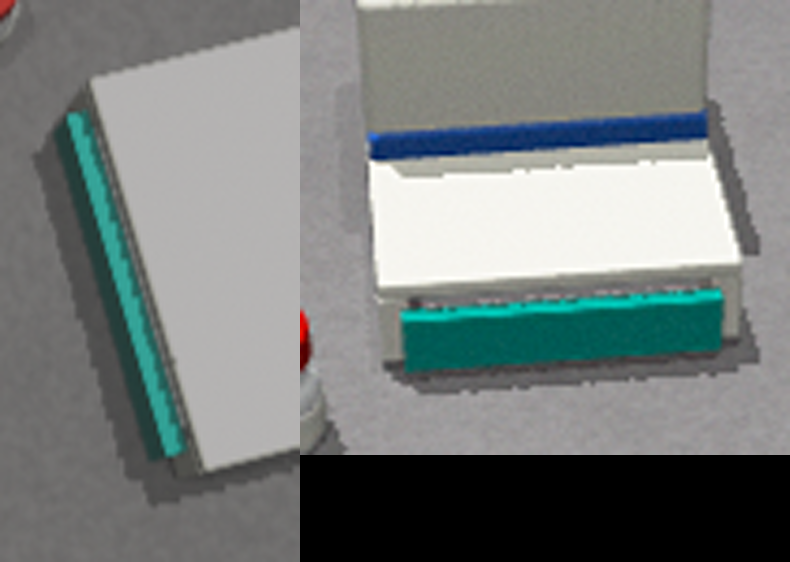

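```bash
python3 -c "
from h import *
s=snap('side');t=snap('top');d=np.array([.2525,-.9676,0]);o=np.array([.503,.0535,0])
def P(n,c,u,v,z): print(n,((ray(c,u,v,z)-o)@d*1000).round(1))
S=lambda x,y:(262+(x-300)*113/490,130+y*105/455)
T=lambda x,y:(390+x*80/300,160+y*150/562)
P('wall bot L',s,*S(386,362),0);P('wall bot R',s,*S(740,338),0)
P('roof edge L',s,*S(380,288),.05);P('roof edge R',s,*S(740,262),.05)
P('roof top L',t,*T(92,80),.05);P('roof top R',t,*T(203,470),.05)
P('plate bot L',s,*S(405,370),.006);P('plate bot R',s,*S(722,350),.006)
P('plate outer top L',s,*S(404,317),.036);P('plate outer top R',s,*S(722,297),.036)
P('plate top outer L',t,*T(67,115),.036);P('plate top outer R',t,*T(163,455),.036)
P('plate top inner L',t,*T(85,111),.036);P('plate top inner R',t,*T(184,452),.036)
# back of housing & step
P('step L',s,*S(370,158),.05)
"
```

```text
wall bot L 39.9
wall bot R 38.7
roof edge L 31.3
roof edge R 31.9
roof top L 37.3
roof top R 35.0
plate bot L 25.3
plate bot R 23.0
plate outer top L 26.6
plate outer top R 24.6
plate top outer L 26.6
plate top outer R 24.6
plate top inner L 34.5
plate top inner R 33.4
step L 139.5
```

The plate's inner face (≈34 mm) meets the housing face (≈33–39 mm, within error). The tray also held still at about 35 N against 3.5 N of sliding friction, so it's at the hard stop. Handing in.

```bash
python3 -c "
from h import *
print(env.finish_job())"
```

```text
the job is handed in; nothing more can be done
None
```

I nudged the disc into its seat, where it lay flush in the top view, then pushed the tray to its hard stop and handed the job in at about 12 s; I took "fully shut" from the push force and the camera gap (a millimetre or two), with no joint reading, and the rack, bottle and cup were never approached.

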